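# Push a sheet blank out over the ledge's end for deburring

## Task

Push the steel blank that lies on the raised ledge, with the fingers only and never lifting or tipping it, until it lies square with its long side against the fence and about a third of its length (4 cm) sticks out past the ledge's open end on the robot's right, ready to be deburred. Leave it lying there and leave everything else where it stands.

Things in the scene. Friction and masses are not known exactly. Their poses are not given: they have to be found in the camera images.
- ledge: Raised ledge fixed to the bench, 150 mm deep (x) x 440 mm long (y), dark steel top 50 mm above the bench. Origin: centre of its underside (bench height). +x points to the fence side, away from the robot; +y to the robot's left. Near side (x = -75 mm) and both ends (y = -220, +220 mm) have no lip; the open end meant is the one on the robot's right, y = -220. Turned up to 0.25 rad.
- ledge_end (a point): Middle of the upper edge of the ledge's open end (the robot's right), ledge coordinates (0, -220, 50) mm; the overhang is measured from here along the ledge's -y. The space below and beyond is free for 50 mm.
- fence_face (a point): Foot of the inner face of the aluminium fence at mid-length, ledge coordinates (63, 0, 50) mm. The fence is 12 mm thick, stands 18 mm above the ledge's top and runs along its whole far side.
- blank: Flat bare-steel blank on the ledge: 80 mm (x) x 120 mm (y) x 6 mm thick, 0.36 to 0.59 kg, dark corner marks. Origin: centre of its underside. Its y runs along the ledge's y, askew up to 0.2 rad at the start; it starts off the fence, its centre within 50 mm of the middle of the ledge's length. Slides with dry friction, some 2 to 7 N.
- blank_end (a point): Middle of the blank's short edge on the robot's right at its underside, blank coordinates (0, -60, 0) mm: the edge that is to stick out.
- bushing: Bystander: steel bushing, 30 mm diameter, 30 mm high, standing on the ledge near its left end, 190 to 200 mm left of the ledge's middle. Origin: centre of its underside.
- flange: Bystander: dark turned flange, 64 mm diameter, 30 mm high, on the bench 85 to 135 mm beyond (to the right of) the ledge's open end (its centre). Origin: centre of its underside.
- screwdriver: Bystander: screwdriver, 200 mm long, lying on the bench at the near right. Origin: at bench height under its middle.
- carton: Bystander: cardboard carton 100 x 140 x 70 mm on the bench behind the ledge. Origin: centre of its underside.
- oil: Bystander: white bottle, 56 mm diameter, 170 mm high, on the left. Origin: centre of its underside.
- roller: Bystander: black rubber roller lying flat, 90 mm diameter, 35 mm high, at the near left. Origin: centre of its underside.
- square: Bystander: engineer's square with a 90 mm stock and 120 mm blade, lying at the far right. Origin: underside of the middle of the stock.

How it is judged:
By the outcome, as a careful person would: the job done as asked, in the order asked, and still so for the second after the job is handed in, with the robot touching nothing.
It also fails if it takes over 54 s, if anything falls off the work surface, if the arm or the gripper's body presses on something with over 40 N, if the wrist force passes 120 N, or if a joint passes its speed limit or range.

## Robot

A 7-joint arm with a two-finger parallel gripper is mounted at the origin on the work surface. World frame = base frame: x ahead of the robot, y to its left, z up, the work surface at z = 0. Lengths are in m, angles in rad, forces in N, time in s.
With the tool pointing down it reaches from about 0.425 to 0.875 m from the base axis. Payload 4.7 kg.
Tool frame: the origin (TCP) lies at the very end of the fingers, on their centre line; the grasp point (between the pads) lies 19 mm behind it; z points along the fingers, y is the direction in which the jaws open and shut (so a half turn about z gives the same grasp; the last joint's range is limited). The gripper opens to 87 mm and grips with 3 to 60 N. Pads are 19 mm wide; open, the fingers measure 117 mm over their backs; the gripper's body (75 mm by 190 mm) begins 51 mm behind the grasp point.
Start: joints at [1.233, 0.321, -0.07, 1.45, 0.023, 1.371, -0.057], TCP at [0.224, -0.61, 0.223] pointing down, gripper open.
Joint ranges: [-2.86, 2.86], [-0.3, 2.09], [-1.38, 1.24], [0.06, 2.45], [-1.56, 4.7], [0.09, 2.05], [-2.69, 2.69]. Speed limits (rad/s): [2.57, 2.57, 3.14, 3.14, 3.14, 3.14, 3.14].

## Interface

Orientations are given as a rotation vector (axis times angle).
In Python, from bench import ctrl, get_image, camera_info gives the robot as it stands.
- The arm moves only by the tool carry_out, never from a script. Its argument "commands" is a list of rows, each an object of numbers: "tx", "ty", "tz": the shift along the tool's x, y, z in m; "rx", "ry", "rz": the turn, a rotation vector about the tool's x, y, z in rad; "jaw": the opening, from 0 (shut) to 1 (fully open). In form: [{"tx": .., "ty": .., "tz": .., "rx": .., "ry": .., "rz": .., "jaw": ..}, ...]. A call has 1 to 12 rows; each row is the pose to reach, as a shift and turn from the pose commanded when the call began, along the tool's axes at that moment; what a row does not reach only later rows make up. A row lasts 1/8 s, in which the tool goes at most 62.5 mm and 10.7 degrees, less where a joint would pass 70% of its speed; a pose out of reach is approached as far as the arm can. A call with a gripper value outside its range is refused whole. The fingers move at their own pace and stop on an object; "grip_force" is the grip in N (left out, the last holds). Time passes only in rows, so rows that repeat a pose let the fingers close. It gives the time, the measured TCP pose, the force and the opening at its end, in the units of the state.
- ctrl.get_state(): the state, without advancing time (a new reading comes with each control period).
- get_image(name): name is "side" or "top" or "wrist"; returns the picture (400x640x3 uint8, red, green, blue); there is no depth.
- camera_info(name): a dict with "intrinsics" (3x3 intrinsics, pixels), "k1" (the pictures are not rectified: a ray, as slopes to the right and down, at radius r is drawn at 1 + k1 r^2 times it, then the intrinsics apply), "R" (3x3) and "t" (3): a world point X has camera coordinates R X + t. Camera axes: x right, y down, z forward; pixel columns grow to the right and rows downward; lengths in m; the calibration is good to about 2 mm. A picture is of the moment at which its call begins: read the wrist's pose just before it. camera_info takes no time and is no camera call; for the wrist camera it gives the pose at the moment of the call.
- ctrl.close_job(): hands the job in, once; it reports no verdict.
The state is a dict: "time": time; "joint_positions": joint angles; "qd": joint speeds; "joint_torque": joint torques, N m; "position": TCP position; "tool_rot": TCP orientation; "ft_force": force on the tool from outside, world axes, zero at the start; "torque": the same for the moment, N m; "grip_width": opening from 0.0 (shut) to 1.0 (fully open).
Only numpy, scipy, OpenCV 4.12 (cv2) and the standard library are available. Lean on these libraries where they do the work, as an engineer would, in place of code of your own. Each camera call takes 0.05 s, during which the arm holds its last target.

## Working session

There is one attempt and no reset: what is moved stays moved. The work goes in short steps, Python scripts to look and compute and a tool call to move; the robot and the scene stay as the last step left them, time stands still between calls to the robot, and variables do not carry over. Pictures are saved under pics/ and viewed, and the job is handed in when it is done.

Besides the shell and the picture viewer there is one more tool, called after "Emit:" as name(argument=value, ...), one argument or row to a line, values as JSON. carry_out: Moves the arm, as the interface text tells. Its arguments: {"type":"object","properties":{"commands":{"type":"array"},"grip_force":{"type":"number"}},"required":["commands"]}

```bash
mkdir -p pics; ls; python3 - <<'E'
from bench import ctrl,get_image,camera_info
import cv2
s=ctrl.get_state();print(s)
for n in ['top','side','wrist']:
    c=camera_info(n);print(n,c)
    cv2.imwrite(f'pics/{n}0.png',get_image(n)[:,:,::-1])
E
```

```text
pics
{'time': 0.0, 'joint_positions': array([ 1.23310308,  0.32183276, -0.07007799,  1.45169496,  0.02261655,
        1.37078055, -0.05689429]), 'qd': array([ 2.55239361e-04, -5.15556000e-04, -3.55723599e-04,  1.91135727e-04,
       -9.67627186e-05, -1.75703004e-03, -7.24148160e-04]), 'joint_torque': array([-3.61331022e-04, -4.91300154e+01, -4.03989851e-01, -3.12530780e+01,
       -6.38876553e-02,  4.38667636e-02,  1.96460746e-04]), 'position': array([ 0.2237293 , -0.60968849,  0.2214451 ]), 'tool_rot': array([-3.09126257e+00, -5.49474274e-01,  7.09423436e-04]), 'ft_force': array([-0.2644132 ,  0.39227891, -0.00148818]), 'torque': array([ 0.0109317 , -0.01430369, -0.02507055]), 'grip_width': 0.9990469270091392}
top {'intrinsics': array([[427.59759637,   0.        , 324.26113035],
       [  0.        , 427.59759637, 204.2691758 ],
       [  0.        ,   0.        ,   1.        ]]), 'k1': 0.03890904260378458, 'R': array([[-2.72592729e-02, -9.99621537e-01, -3.70324916e-03],
       [-9.92287548e-01,  2.75070473e-02, -1.20866802e-01],
       [ 1.20922924e-01,  3.79946878e-04, -9.92661827
[... 174 characters left out ...]
7034],
       [  0.        ,   0.        ,   1.        ]]), 'k1': -0.09213994203304901, 'R': array([[ 0.9992411 , -0.03853162,  0.00570405],
       [-0.01302543, -0.46855423, -0.88333871],
       [ 0.03670913,  0.88259404, -0.46870054]]), 't': array([-0.55061007,  0.07435044,  1.25814585])}
wrist {'intrinsics': array([[301.99198621,   0.        , 316.81351832],
       [  0.        , 301.99198621, 195.681022  ],
       [  0.        ,   0.        ,   1.        ]]), 'k1': -0.041323561242248126, 'R': array([[ 0.34474925, -0.93869394, -0.00127855],
       [-0.89502083, -0.32911967,  0.30102817],
       [-0.28299411, -0.10263491, -0.95361439]]), 't': array([-0.65030933, -0.03664439,  0.39032926])}
```

View pics/top0.png

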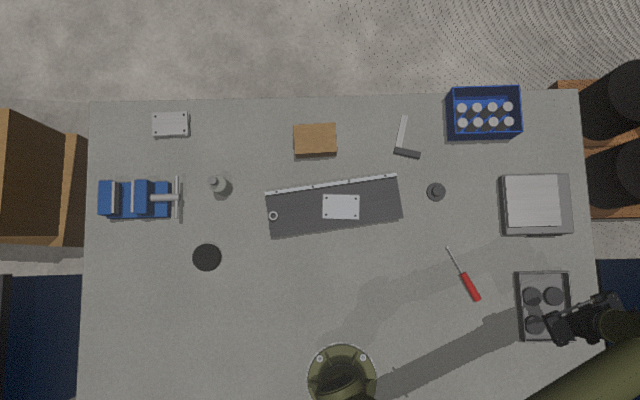

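View pics/side0.png

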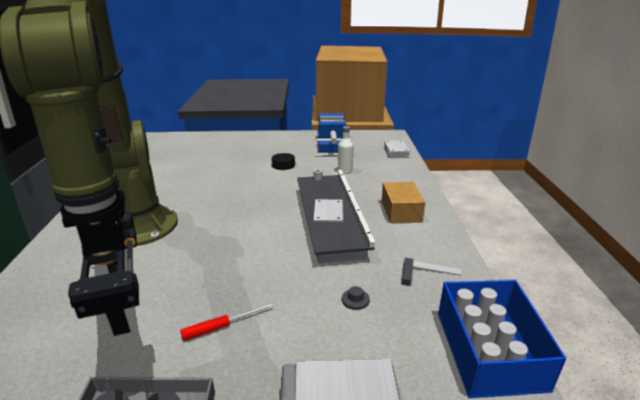

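View pics/wrist0.png

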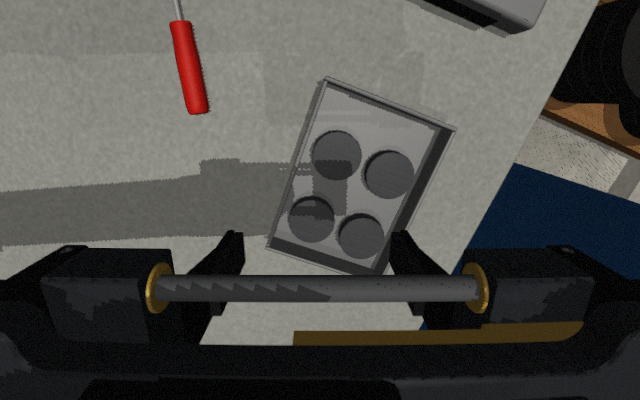

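The top picture shows the ledge around (266–402, 174–238), with the blank centred near (341,207), the bushing at (273,216) and the flange at (436,191). Next I measure these roughly with masks.

```bash
cat > h.py <<'E'
import numpy as np, cv2
from bench import ctrl,get_image,camera_info
def cam(n):
    c=camera_info(n); return c['intrinsics'],c['k1'],np.array(c['R']),np.array(c['t'])
def cast(px,z,c):
    K,k1,R,t=c
    px=np.atleast_2d(np.asarray(px,float))
    # model: d*(1+k1 r^2) , r undistorted radius
    u=cv2.undistortPoints(px.reshape(-1,1,2),K,np.array([k1,0,0,0.])).reshape(-1,2)
    d=np.c_[u,np.ones(len(u))]@R; o=-R.T@t
    s=(z-o[2])/d[:,2]
    return o+d*s[:,None]
def proj(X,c):
    K,k1,R,t=c
    return cv2.projectPoints(np.atleast_2d(X).astype(float),cv2.Rodrigues(R)[0],t,K,np.array([k1,0,0,0.]))[0].reshape(-1,2)
E
python3 - <<'E'
from h import *
im=cv2.imread('pics/top0.png'); c=cam('top')
cv2.imwrite('pics/top0z.png',cv2.resize(im[165:245,255:450],None,fx=4,fy=4,interpolation=cv2.INTER_CUBIC))
g=cv2.cvtColor(im,cv2.COLOR_BGR2GRAY)
m=np.zeros_like(g); m[188:226,312:370]=(g[188:226,312:370]>130)
cn=max(cv2.findContours(m,cv2.RETR_EXTERNAL,cv2.CHAIN_APPROX_NONE)[0],key=cv2.contourArea)
r=cv2.minAreaRect(cn);b=cv2.boxPoints(r);print(r);W=cast(b,.056,c);print(W.round(4));print(W.mean(0))
for i in range(4):
    d=W[(i+1)%4]-W[i];print(np.linalg.norm(d),np.arctan2(d[1],d[0]))
print(cast([(266,192),(396,174),(402,218),(271,238),(273,216)],.05,c).round(3),cast([(436,191)],.02,c))
E
```

```text
((341.0, 206.0), (24.0, 36.0), 90.0)
[[ 0.5993  0.0449  0.056 ]
 [ 0.596  -0.0735  0.056 ]
 [ 0.5168 -0.0706  0.056 ]
 [ 0.52    0.047   0.056 ]]
[ 0.55801179 -0.0130573   0.056     ]
0.11848180382306141 -1.598674458573042
0.07926205286558215 3.1044909277740613
0.11767360369268953 1.5433008734587608
0.07930374995836283 -0.026905439734948328
[[ 0.612  0.233  0.05 ]
 [ 0.66  -0.199  0.05 ]
 [ 0.513 -0.212  0.05 ]
 [ 0.46   0.219  0.05 ]
 [ 0.532  0.211  0.05 ]] [[ 0.60408263 -0.33580511  0.02      ]]
```

View pics/top0z.png

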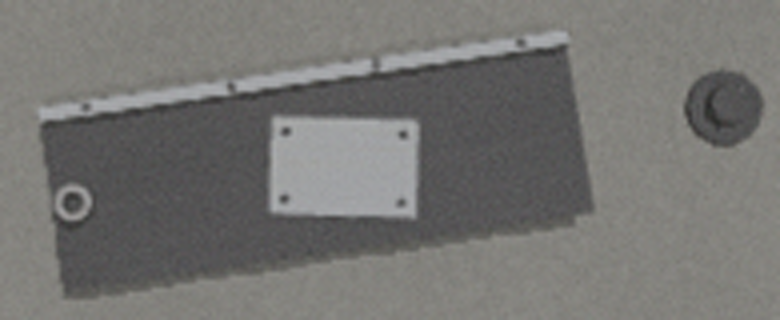

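Emit:
carry_out(
  commands=[
    {"tx":0.05,"ty":-0.05,"tz":-0.01,"rz":0.03,"jaw":0.7},
    {"tx":0.1,"ty":-0.1,"tz":-0.02,"rz":0.06,"jaw":0.7},
    {"tx":0.45,"ty":-0.485,"tz":-0.04,"rz":0.23,"jaw":0.7},
    {"tx":0.45,"ty":-0.485,"tz":-0.04,"rz":0.23,"jaw":0.7},
    {"tx":0.45,"ty":-0.485,"tz":-0.04,"rz":0.23,"jaw":0.7},
    {"tx":0.45,"ty":-0.485,"tz":-0.04,"rz":0.23,"jaw":0.7},
    {"tx":0.45,"ty":-0.485,"tz":-0.04,"rz":0.23,"jaw":0.7},
    {"tx":0.45,"ty":-0.485,"tz":-0.04,"rz":0.23,"jaw":0.7},
    {"tx":0.45,"ty":-0.485,"tz":-0.04,"rz":0.23,"jaw":0.7},
    {"tx":0.45,"ty":-0.485,"tz":-0.04,"rz":0.23,"jaw":0.7},
    {"tx":0.45,"ty":-0.485,"tz":-0.04,"rz":0.23,"jaw":0.7},
    {"tx":0.45,"ty":-0.485,"tz":-0.04,"rz":0.23,"jaw":0.7},
  ],
)

```text
invalid input
```

Emit:
carry_out(
  commands=[
    {"tx":0.05,"ty":-0.05,"tz":-0.01,"rx":0,"ry":0,"rz":0.03,"jaw":0.7},
    {"tx":0.1,"ty":-0.1,"tz":-0.02,"rx":0,"ry":0,"rz":0.06,"jaw":0.7},
    {"tx":0.45,"ty":-0.485,"tz":-0.04,"rx":0,"ry":0,"rz":0.23,"jaw":0.7},
    {"tx":0.45,"ty":-0.485,"tz":-0.04,"rx":0,"ry":0,"rz":0.23,"jaw":0.7},
    {"tx":0.45,"ty":-0.485,"tz":-0.04,"rx":0,"ry":0,"rz":0.23,"jaw":0.7},
    {"tx":0.45,"ty":-0.485,"tz":-0.04,"rx":0,"ry":0,"rz":0.23,"jaw":0.7},
    {"tx":0.45,"ty":-0.485,"tz":-0.04,"rx":0,"ry":0,"rz":0.23,"jaw":0.7},
    {"tx":0.45,"ty":-0.485,"tz":-0.04,"rx":0,"ry":0,"rz":0.23,"jaw":0.7},
    {"tx":0.45,"ty":-0.485,"tz":-0.04,"rx":0,"ry":0,"rz":0.23,"jaw":0.7},
    {"tx":0.45,"ty":-0.485,"tz":-0.04,"rx":0,"ry":0,"rz":0.23,"jaw":0.7},
    {"tx":0.45,"ty":-0.485,"tz":-0.04,"rx":0,"ry":0,"rz":0.23,"jaw":0.7},
    {"tx":0.45,"ty":-0.485,"tz":-0.04,"rx":0,"ry":0,"rz":0.23,"jaw":0.7},
  ],
)

```text
time: 1.65
position: [0.4797, 0.0039, 0.2626]
tool_rot: [-3.134, -0.202, -0.001]
ft_force: [-0.4, -0.4, 0.5]
grip_width: 0.703
```

```bash
python3 - <<'E'
from h import *
print(ctrl.get_state()['position'])
c=cam('wrist')
im=get_image('wrist')[:,:,::-1]
cv2.imwrite('pics/w1.png',im); np.savez('w1.npz',K=c[0],k=c[1],R=c[2],t=c[3])
E
```

```text
[0.47970422 0.00389103 0.26263528]
```

View pics/w1.png

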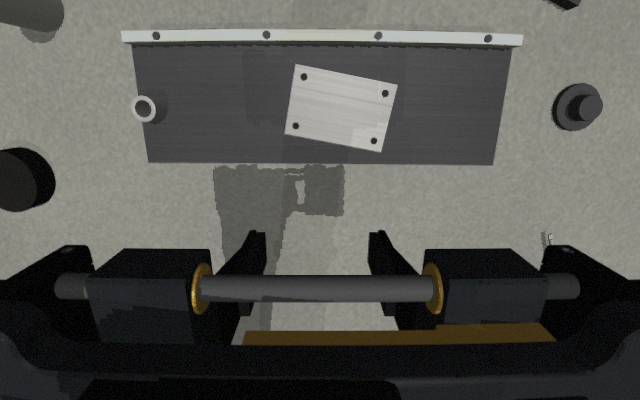

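The wrist picture shows the ledge's near edge at row ~163 (cols 149–494), its right end from (494,165) to (511,46), the fence foot at row ~45, and the blank with corners at (297,65), (397,85), (381,152) and (285,133). I'll refine these.

```bash
cat >> h.py <<'E'
def sub_edges(g,p0,p1,nrm,n=40,half=6,sgn=1):
    """sub-pixel edge points: sample across segment p0-p1, strongest gradient of sign sgn along nrm"""
    p0,p1,nrm=map(lambda a:np.array(a,float),(p0,p1,nrm)); nrm/=np.linalg.norm(nrm)
    s=np.arange(-half,half+.01,.25); out=[]
    for a in np.linspace(0,1,n):
        p=p0+a*(p1-p0); q=(p+s[:,None]*nrm).astype(np.float32)
        v=cv2.remap(g,q[:,0].reshape(1,-1).copy(),q[:,1].reshape(1,-1).copy(),cv2.INTER_LINEAR)[0].astype(float)
        v=np.convolve(v,np.ones(5)/5,'same'); d=np.gradient(v)*sgn; d[:4]=0;d[-4:]=0
        i=d.argmax()
        if d[i]>1.0: out.append(p+s[i]*nrm)
    return np.array(out)
def fitline(W):
    v=cv2.fitLine(W[:,:2].astype(np.float32),cv2.DIST_HUBER,0,.001,.001).ravel()
    return v[2:],v[:2],np.abs((W[:,:2]-v[2:])@np.array([-v[1],v[0]])).mean()
E
cat > ledge.py <<'E'
from h import *
z=np.load('w1.npz');c=(z['K'],float(z['k']),z['R'],z['t'])
g=cv2.cvtColor(cv2.imread('pics/w1.png'),cv2.COLOR_BGR2GRAY)
def L(name,p0,p1,n,sg,h):
    e=sub_edges(g,p0,p1,n,sgn=sg); W=cast(e,h,c); p,d,r=fitline(W); 
    if d[1]<0 and abs(d[1])>.5: d=-d
    print(name,len(e),e[[0,-1]].round(1).tolist(),p.round(4),'dirang',round(float(np.arctan2(d[1],d[0])),4),'res',round(r*1000,2)); return p,d
near=L('near',(160,163),(480,164),(0,1),1,.05)
right=L('right',(496,155),(509,60),(1,0),1,.05)
left=L('left',(138,75),(134,55),(-1,0),1,.05)
ff=L('fencefoot',(150,44),(500,46),(0,-1),1,.05)
ft=L('fencetop',(150,42),(500,43),(0,-1),1,.068)
y=near[1]; x=np.array([y[1],-y[0]])
print('yaw',np.arctan2(-y[0],y[1]))
for n,l in [('right',right),('left',left)]: print(n,'y',(l[0]-near[0])@y)
for n,l in [('ff',ff),('ft',ft)]: print(n,'x from near',(l[0]-near[0])@x)
print('blank')
P=[(297,65),(397,85),(381,152),(285,133)]
ctr=np.mean(P,0);ls=[]
for i in range(4):
    a=np.array(P[i],float);b=np.array(P[(i+1)%4],float);m=(a+b)/2
    ls.append(L('b%d'%i,a+.15*(b-a),b-.15*(b-a),np.array([(b-a)[1],-(b-a)[0]]),-1,.056))
cr=[]
for i in range(4):
    p,d=ls[i];q,e=ls[(i+1)%4];s=np.linalg.solve(np.c_[d,-e],q-p);cr.append(p+d*s[0])
cr=np.array(cr);print(cr.round(4),cr.mean(0),[np.linalg.norm(cr[i]-cr[i-1]).round(4) for i in range(4)])
E
python3 ledge.py
```

```text
near 40 [[160.0, 162.5], [480.0, 164.8]] [0.4874 0.0073] dirang 1.6927 res 0.24
right 40 [[494.2, 155.0], [509.8, 60.0]] [ 0.5852 -0.2095] dirang 0.1214 res 0.18
left 40 [[135.2, 75.0], [132.2, 55.0]] [0.5763 0.2308] dirang 0.1372 res 0.19
fencefoot 40 [[150.0, 41.2], [500.0, 44.5]] [0.6284 0.0126] dirang 1.6928 res 0.16
fencetop 40 [[150.0, 41.2], [500.0, 44.5]] [0.6259 0.0069] dirang 1.6927 res 0.15
yaw 0.121854976
right y -0.2270544
left y 0.21106328
ff x from near 0.14056785
ft x from near 0.13741557
blank
b0 40 [[312.3, 66.5], [382.1, 81.3]] [ 0.596  -0.0171] dirang 1.5123 res 0.18
b1 40 [[394.6, 95.0], [383.2, 141.9]] [ 0.5541 -0.0739] dirang -0.0573 res 0.16
b2 40 [[366.6, 149.4], [299.3, 136.3]] [ 0.5166 -0.0098] dirang 1.5138 res 0.14
b3 40 [[285.6, 122.6], [292.7, 74.8]] [0.5621 0.0457] dirang -0.0569 res 0.13
[[ 0.5925 -0.0761]
 [ 0.513  -0.0715]
 [ 0.5199  0.0481]
 [ 0.5995  0.0436]] [ 0.5562451 -0.0139781] [np.float32(0.1199), np.float32(0.0796), np.float32(0.1198), np.float32(0.0798)]
```

Emit:
carry_out(
  commands=[
    {"tx":0.003,"ty":0.0275,"tz":0.05,"rx":0,"ry":0,"rz":0.007,"jaw":0.7},
    {"tx":0.003,"ty":0.0275,"tz":0.1,"rx":0,"ry":0,"rz":0.007,"jaw":0.7},
    {"tx":0.003,"ty":0.0275,"tz":0.15,"rx":0,"ry":0,"rz":0.007,"jaw":0.7},
    {"tx":0.003,"ty":0.0275,"tz":0.18,"rx":0,"ry":0,"rz":0.007,"jaw":0.7},
    {"tx":0.003,"ty":0.0275,"tz":0.195,"rx":0,"ry":0,"rz":0.007,"jaw":0.7},
    {"tx":0.003,"ty":0.0275,"tz":0.2,"rx":0,"ry":0,"rz":0.007,"jaw":0.7},
    {"tx":0.003,"ty":0.0275,"tz":0.2,"rx":0,"ry":0,"rz":0.007,"jaw":0.7},
  ],
)

```text
time: 2.58
position: [0.4862, -0.0273, 0.0633]
tool_rot: [3.136, 0.179, 0.002]
ft_force: [-0.1, -0.4, -0.3]
grip_width: 0.703
```

Emit:
carry_out(
  commands=[
    {"tx":0.0,"ty":-0.003,"tz":0.007,"rx":0,"ry":0,"rz":-0.008,"jaw":0.7},
    {"tx":0.0,"ty":-0.003,"tz":0.01,"rx":0,"ry":0,"rz":-0.008,"jaw":0.7},
    {"tx":0.007,"ty":-0.003,"tz":0.01,"rx":0,"ry":0,"rz":-0.008,"jaw":0.7},
    {"tx":0.014,"ty":-0.003,"tz":0.01,"rx":0,"ry":0,"rz":-0.008,"jaw":0.7},
    {"tx":0.02,"ty":-0.003,"tz":0.01,"rx":0,"ry":0,"rz":-0.008,"jaw":0.7},
  ],
)

```text
time: 3.2
position: [0.5049, -0.0221, 0.0524]
tool_rot: [3.135, 0.192, -0.003]
ft_force: [-2.1, -1.3, -0.2]
grip_width: 0.699
```

```bash
python3 - <<'E'
from h import *
im=get_image('wrist')[:,:,::-1]
cv2.imwrite('pics/w2.png',im)
E
```

```text
(no output)
```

View pics/w2.png

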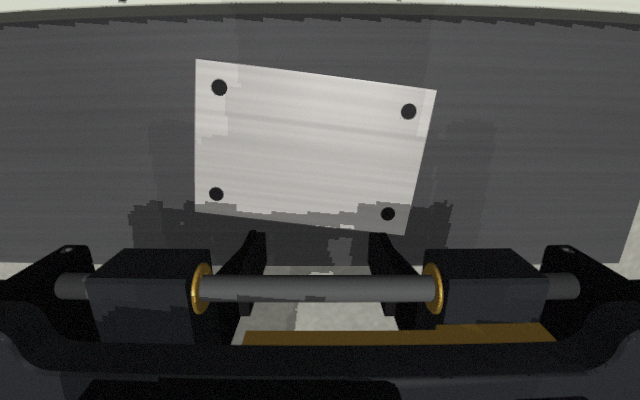

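The right finger touches the blank's near edge at (385,235), and the blank is starting to square up. I'll carry on.

Emit:
carry_out(
  commands=[
    {"tx":0.006,"ty":0,"tz":0,"rx":0,"ry":0,"rz":0,"jaw":0.7},
    {"tx":0.012,"ty":0,"tz":0,"rx":0,"ry":0,"rz":0,"jaw":0.7},
    {"tx":0.018,"ty":0,"tz":0,"rx":0,"ry":0,"rz":0,"jaw":0.7},
    {"tx":0.024,"ty":0,"tz":0,"rx":0,"ry":0,"rz":0,"jaw":0.7},
    {"tx":0.028,"ty":0,"tz":0,"rx":0,"ry":0,"rz":0,"jaw":0.7},
    {"tx":0.031,"ty":0,"tz":0,"rx":0,"ry":0,"rz":0,"jaw":0.7},
    {"tx":0.031,"ty":0,"tz":0,"rx":0,"ry":0,"rz":0,"jaw":0.7},
  ],
)

```text
time: 4.12
position: [0.5364, -0.0174, 0.0526]
tool_rot: [-3.135, -0.193, -0.002]
ft_force: [-0.1, 0.1, -1.0]
grip_width: 0.701
```

```bash
python3 - <<'E'
from h import *
im=get_image('wrist')[:,:,::-1]
cv2.imwrite('pics/w3.png',im)
E
```

```text
(no output)
```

View pics/w3.png

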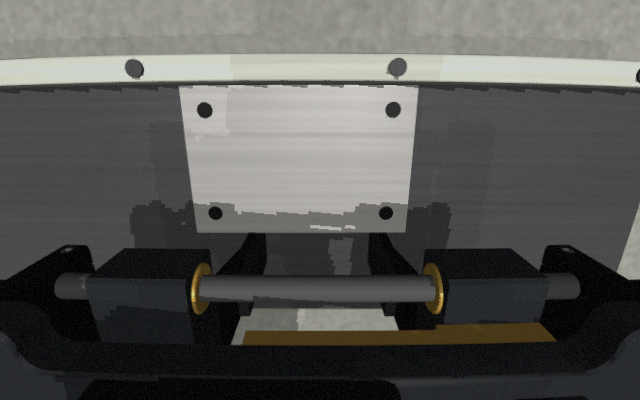

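Blank is now square, with its far edge at row 86 almost on the fence foot. I'll press the last ~3–4 mm.

Emit:
carry_out(
  commands=[
    {"tx":0.0015,"ty":0,"tz":0,"rx":0,"ry":0,"rz":0,"jaw":0.7},
    {"tx":0.003,"ty":0,"tz":0,"rx":0,"ry":0,"rz":0,"jaw":0.7},
    {"tx":0.004,"ty":0,"tz":0,"rx":0,"ry":0,"rz":0,"jaw":0.7},
    {"tx":0.004,"ty":0,"tz":0,"rx":0,"ry":0,"rz":0,"jaw":0.7},
  ],
)

```text
time: 4.68
position: [0.5376, -0.0175, 0.0524]
tool_rot: [3.135, 0.193, -0.008]
ft_force: [-7.9, -0.8, 7.3]
grip_width: 0.702
```

Emit:
carry_out(
  commands=[
    {"tx":-0.012,"ty":0,"tz":0,"rx":0,"ry":0,"rz":0,"jaw":0.7},
    {"tx":-0.02,"ty":0,"tz":-0.05,"rx":0,"ry":0,"rz":0,"jaw":0.7},
    {"tx":0.0,"ty":-0.04,"tz":-0.08,"rx":0,"ry":0,"rz":-0.18,"jaw":0.41},
    {"tx":0.048,"ty":-0.093,"tz":-0.08,"rx":0,"ry":0,"rz":-0.36,"jaw":0.41},
    {"tx":0.048,"ty":-0.093,"tz":-0.08,"rx":0,"ry":0,"rz":-0.54,"jaw":0.41},
    {"tx":0.048,"ty":-0.093,"tz":-0.08,"rx":0,"ry":0,"rz":-0.72,"jaw":0.41},
    {"tx":0.048,"ty":-0.093,"tz":-0.08,"rx":0,"ry":0,"rz":-0.9,"jaw":0.41},
    {"tx":0.048,"ty":-0.093,"tz":-0.08,"rx":0,"ry":0,"rz":-1.08,"jaw":0.41},
    {"tx":0.048,"ty":-0.093,"tz":-0.08,"rx":0,"ry":0,"rz":-1.26,"jaw":0.41},
    {"tx":0.048,"ty":-0.093,"tz":-0.08,"rx":0,"ry":0,"rz":-1.44,"jaw":0.41},
    {"tx":0.048,"ty":-0.093,"tz":-0.08,"rx":0,"ry":0,"rz":-1.57,"jaw":0.41},
    {"tx":0.048,"ty":-0.093,"tz":-0.08,"rx":0,"ry":0,"rz":-1.57,"jaw":0.41},
  ],
)

```text
time: 6.18
position: [0.5766, 0.0809, 0.1328]
tool_rot: [2.083, 2.35, 0.002]
ft_force: [-0.1, 0.2, 0.6]
grip_width: 0.408
```

```bash
cat > st.py <<'E'
from h import *
from scipy.spatial.transform import Rotation as Ro
O=np.array([.5628,.0085]);a=.1219;xl=np.array([np.cos(a),np.sin(a)]);yl=np.array([-np.sin(a),np.cos(a)])
def led(p): d=np.asarray(p)[...,:2]-O; return np.stack([d@xl,d@yl],-1)
def st():
    s=ctrl.get_state();M=Ro.from_rotvec(s['tool_rot']).as_matrix()
    print('ledge',led(s['position']).round(4),'z',s['position'][2].round(4),'toolx ang rel ledge',(np.arctan2(M[1,0],M[0,0])-a).round(4),'tilt',M[:2,2].round(4),'F',s['ft_force'].round(1),'j',s['joint_positions'].round(2),s['time'])
E
python3 - <<'E'
from st import *
st()
w=get_image('wrist')[:,:,::-1];t=get_image('top')[:,:,::-1]
cv2.imwrite('pics/w4.png',w);cv2.imwrite('pics/t4.png',cv2.resize(t[150:270,230:430],None,fx=4,fy=4,interpolation=cv2.INTER_CUBIC))
E
```

```text
ledge [0.0225 0.0701] z 0.1328 toolx ang rel ledge 1.5691 tilt [0.0017 0.0005] F [-0.1  0.2  0.6] j [ 0.62  0.4  -0.98  1.71  0.35  1.22 -0.33] 6.175
```

View pics/t4.png

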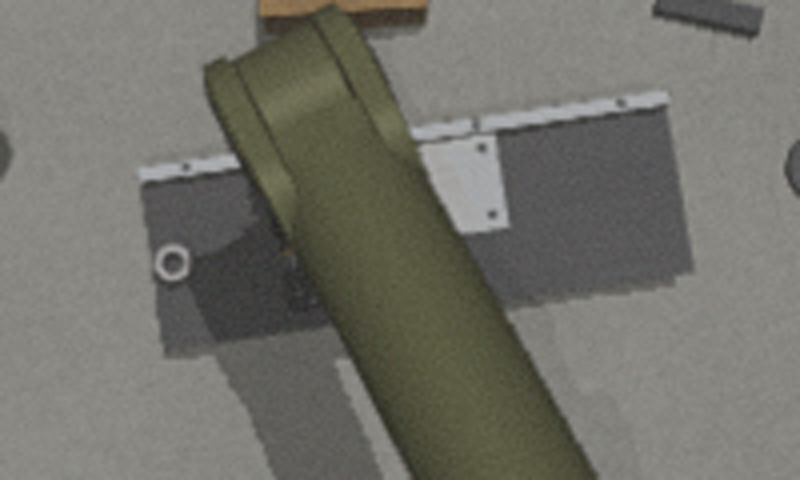

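View pics/w4.png

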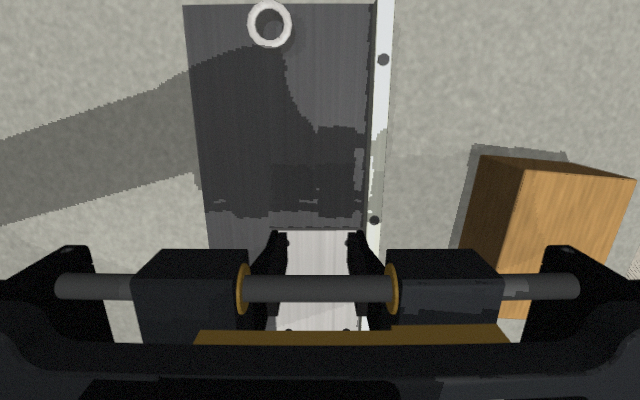

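The wrist view shows the blank's left end at row ~229, between the fingers, with its far side near the fence. I'll find its ledge position now.

```bash
python3 - <<'E'
from st import *
c=cam('wrist');g=cv2.cvtColor(cv2.imread('pics/w4.png'),cv2.COLOR_BGR2GRAY)
e=sub_edges(g,(292,229),(345,229),(0,1),sgn=1,half=5)
p=led(cast(e,.056,c));print(e[[0,-1]],p.mean(0),p[[0,-1]])
t=cam('top');print(led(cast([(230+497/4,150+140/4),(230+508/4,150+228/4)],.056,t)))
print(led(cast([(269,22)],.08,c)))
E
```

```text
[[292.   230.25]
 [345.   229.5 ]] [0.02365131 0.04619456] [[0.00095356 0.04610858]
 [0.0463409  0.0466752 ]]
[[ 0.05492303 -0.07472697]
 [-0.01859088 -0.07217388]]
[[-0.00783991  0.20055198]]
```

Emit:
carry_out(
  commands=[
    {"tx":0,"ty":-0.003,"tz":0.04,"rx":0,"ry":0,"rz":0,"jaw":0.41},
    {"tx":0,"ty":-0.003,"tz":0.07,"rx":0,"ry":0,"rz":0,"jaw":0.41},
    {"tx":0,"ty":-0.003,"tz":0.08,"rx":0,"ry":0,"rz":0,"jaw":0.41},
    {"tx":0,"ty":-0.003,"tz":0.08,"rx":0,"ry":0,"rz":0,"jaw":0.41},
    {"tx":-0.006,"ty":-0.003,"tz":0.08,"rx":0,"ry":0,"rz":0,"jaw":0.41},
    {"tx":-0.012,"ty":-0.003,"tz":0.08,"rx":0,"ry":0,"rz":0,"jaw":0.41},
    {"tx":-0.018,"ty":-0.003,"tz":0.08,"rx":0,"ry":0,"rz":0,"jaw":0.41},
    {"tx":-0.024,"ty":-0.003,"tz":0.08,"rx":0,"ry":0,"rz":0,"jaw":0.41},
    {"tx":-0.03,"ty":-0.0025,"tz":0.08,"rx":0,"ry":0,"rz":0,"jaw":0.41},
    {"tx":-0.036,"ty":-0.0025,"tz":0.08,"rx":0,"ry":0,"rz":0,"jaw":0.41},
  ],
)

```text
time: 7.52
position: [0.5783, 0.0454, 0.0529]
tool_rot: [-2.081, -2.353, -0.002]
ft_force: [0.2, 4.9, 4.2]
grip_width: 0.41
```

```bash
python3 - <<'E'
from st import *
st()
E
```

```text
ledge [0.0198 0.0347] z 0.0529 toolx ang rel ledge 1.5715 tilt [0.0006 0.0008] F [0.2 4.9 4.2] j [ 0.63  0.48 -0.92  1.79  0.43  1.09 -0.32] 7.525
```

Emit:
carry_out(
  commands=[
    {"tx":-0.007,"ty":0,"tz":0,"rx":0,"ry":0,"rz":0,"jaw":0.41},
    {"tx":-0.014,"ty":0,"tz":0,"rx":0,"ry":0,"rz":0,"jaw":0.41},
    {"tx":-0.021,"ty":0.0005,"tz":0,"rx":0,"ry":0,"rz":0,"jaw":0.41},
    {"tx":-0.028,"ty":0.0005,"tz":0,"rx":0,"ry":0,"rz":0,"jaw":0.41},
    {"tx":-0.035,"ty":0.0005,"tz":0,"rx":0,"ry":0,"rz":0,"jaw":0.41},
    {"tx":-0.042,"ty":0.001,"tz":0,"rx":0,"ry":0,"rz":0,"jaw":0.41},
    {"tx":-0.049,"ty":0.001,"tz":0,"rx":0,"ry":0,"rz":0,"jaw":0.41},
    {"tx":-0.056,"ty":0.001,"tz":0,"rx":0,"ry":0,"rz":0,"jaw":0.41},
    {"tx":-0.063,"ty":0.0015,"tz":0,"rx":0,"ry":0,"rz":0,"jaw":0.41},
    {"tx":-0.07,"ty":0.0015,"tz":0,"rx":0,"ry":0,"rz":0,"jaw":0.41},
    {"tx":-0.077,"ty":0.0015,"tz":0,"rx":0,"ry":0,"rz":0,"jaw":0.41},
  ],
)

```text
time: 8.9
position: [0.5879, -0.031, 0.0523]
tool_rot: [-2.08, -2.352, 0.001]
ft_force: [-2.7, 6.0, 4.1]
grip_width: 0.408
```

```bash
python3 - <<'E'
from st import *
st()
s=get_image('side')[:,:,::-1];t=get_image('top')[:,:,::-1]
cv2.imwrite('pics/s5.png',cv2.resize(s[150:280,260:420],None,fx=4,fy=4,interpolation=cv2.INTER_CUBIC));cv2.imwrite('pics/t5.png',cv2.resize(t[150:270,230:430],None,fx=4,fy=4,interpolation=cv2.INTER_CUBIC))
E
```

```text
ledge [ 0.0201 -0.0422] z 0.0523 toolx ang rel ledge 1.5714 tilt [-0.0021  0.0007] F [-2.7  6.   4.1] j [ 0.74  0.49 -0.9   1.77  0.43  1.09 -0.19] 8.9
```

View pics/t5.png

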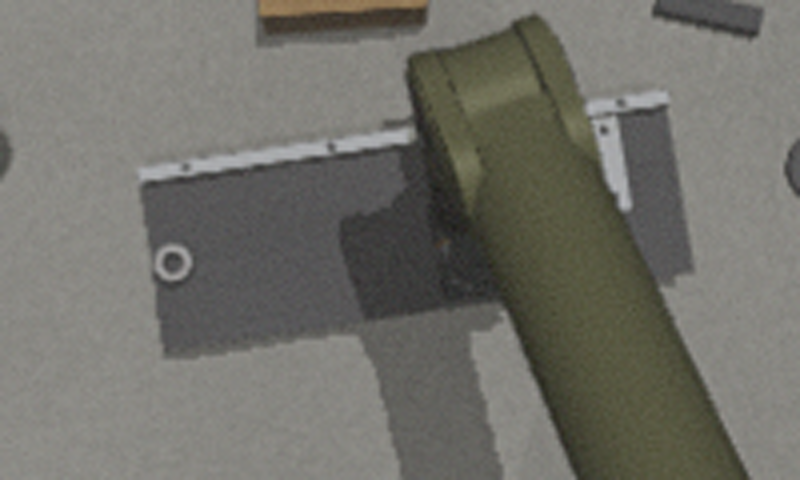

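View pics/s5.png

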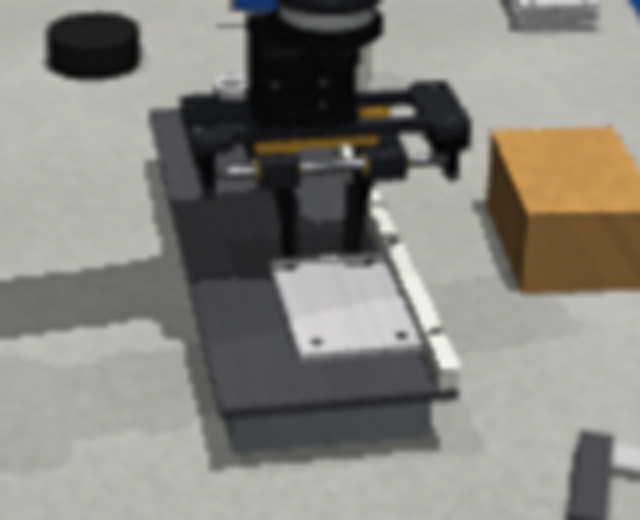

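The side picture shows the blank flat and along the fence, with its right end about 50 mm short of the open end. I'll push on 74 mm.

Emit:
carry_out(
  commands=[
    {"tx":-0.007,"ty":0,"tz":0,"rx":0,"ry":0,"rz":0,"jaw":0.41},
    {"tx":-0.014,"ty":0,"tz":0,"rx":0,"ry":0,"rz":0,"jaw":0.41},
    {"tx":-0.021,"ty":0.0,"tz":0,"rx":0,"ry":0,"rz":0,"jaw":0.41},
    {"tx":-0.028,"ty":0.0005,"tz":0,"rx":0,"ry":0,"rz":0,"jaw":0.41},
    {"tx":-0.035,"ty":0.0005,"tz":0,"rx":0,"ry":0,"rz":0,"jaw":0.41},
    {"tx":-0.042,"ty":0.0005,"tz":0,"rx":0,"ry":0,"rz":0,"jaw":0.41},
    {"tx":-0.049,"ty":0.0005,"tz":0,"rx":0,"ry":0,"rz":0,"jaw":0.41},
    {"tx":-0.056,"ty":0.001,"tz":0,"rx":0,"ry":0,"rz":0,"jaw":0.41},
    {"tx":-0.063,"ty":0.001,"tz":0,"rx":0,"ry":0,"rz":0,"jaw":0.41},
    {"tx":-0.07,"ty":0.001,"tz":0,"rx":0,"ry":0,"rz":0,"jaw":0.41},
    {"tx":-0.074,"ty":0.001,"tz":0,"rx":0,"ry":0,"rz":0,"jaw":0.41},
    {"tx":-0.074,"ty":0.001,"tz":0,"rx":0,"ry":0,"rz":0,"jaw":0.41},
  ],
)

```text
time: 10.5
position: [0.5974, -0.1051, 0.0519]
tool_rot: [-2.081, -2.35, 0.003]
ft_force: [-3.7, 4.6, 2.1]
grip_width: 0.412
```

```bash
python3 - <<'E'
from st import *
st()
s=get_image('side')[:,:,::-1];t=get_image('top')[:,:,::-1]
cv2.imwrite('pics/s6.png',s);cv2.imwrite('pics/t6.png',t)
cv2.imwrite('pics/s6z.png',cv2.resize(s[190:290,300:400],None,fx=6,fy=6,interpolation=cv2.INTER_CUBIC));cv2.imwrite('pics/t6z.png',cv2.resize(t[160:240,360:440],None,fx=7,fy=7,interpolation=cv2.INTER_CUBIC))
E
```

```text
ledge [ 0.0205 -0.1169] z 0.0519 toolx ang rel ledge 1.5704 tilt [-0.0033 -0.    ] F [-3.7  4.6  2.1] j [ 0.82  0.52 -0.87  1.72  0.44  1.11 -0.07] 10.5
```

View pics/t6z.png

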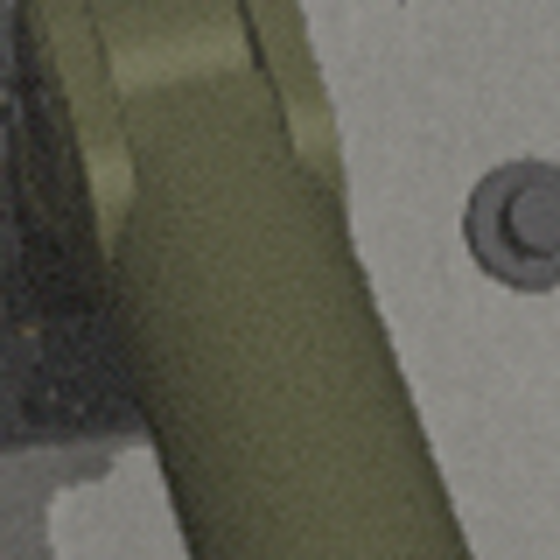

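View pics/s6z.png

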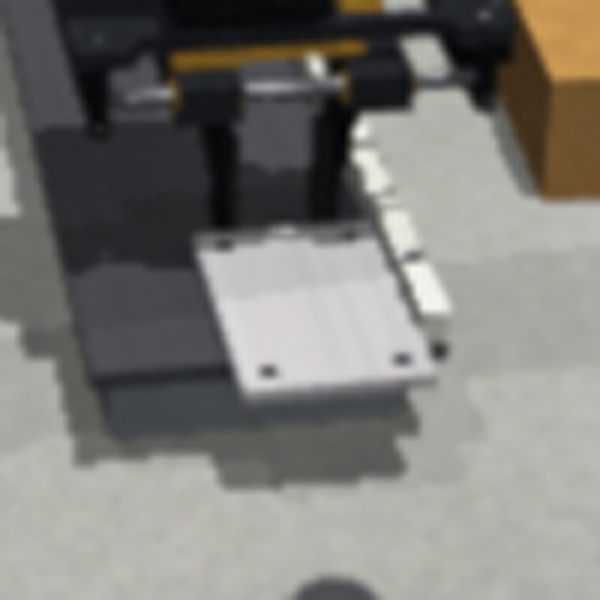

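The side view shows the blank overhanging, with its top right-end edge from about (245,388) to (437,374) in the zoom. I'll measure it.

```bash
python3 - <<'E'
from st import *
c=cam('side')
f=lambda P:[(300+(u+.5)/6-.5,190+(v+.5)/6-.5) for u,v in P]
print(led(cast(f([(245,388),(437,375),(200,237)]),.056,c)).round(4))
print(led(cast(f([(95,378),(230,368)]),.05,c)).round(4),'ledge end')
print(led(cast(f([(400,262),(440,310)]),.068,c)).round(4))
E
```

```text
[[-0.016  -0.247 ]
 [ 0.0624 -0.2501]
 [-0.0138 -0.1312]]
[[-0.0732 -0.2225]
 [-0.0176 -0.2238]] ledge end
[[ 0.063  -0.183 ]
 [ 0.0704 -0.2216]]
```

Emit:
carry_out(
  commands=[
    {"tx":-0.005,"ty":0,"tz":0,"rx":0,"ry":0,"rz":0,"jaw":0.41},
    {"tx":-0.009,"ty":0,"tz":0,"rx":0,"ry":0,"rz":0,"jaw":0.41},
    {"tx":-0.012,"ty":0.0,"tz":0,"rx":0,"ry":0,"rz":0,"jaw":0.41},
    {"tx":-0.012,"ty":0.0,"tz":0,"rx":0,"ry":0,"rz":0,"jaw":0.41},
    {"tx":-0.012,"ty":0.0,"tz":0,"rx":0,"ry":0,"rz":0,"jaw":0.41},
  ],
)

```text
time: 11.22
position: [0.5988, -0.117, 0.0519]
tool_rot: [-2.081, -2.351, 0.004]
ft_force: [-4.0, 3.7, 2.6]
grip_width: 0.413
```

```bash
python3 - <<'E'
from st import *
st()
E
```

```text
ledge [ 0.0205 -0.1289] z 0.0519 toolx ang rel ledge 1.5707 tilt [-0.0032 -0.0002] F [-4.   3.7  2.6] j [ 0.83  0.53 -0.87  1.71  0.44  1.11 -0.05] 11.225
```

Emit:
carry_out(
  commands=[
    {"tx":0.015,"ty":0,"tz":0,"rx":0,"ry":0,"rz":0,"jaw":0.41},
    {"tx":0.02,"ty":0,"tz":-0.06,"rx":0,"ry":0,"rz":0.0,"jaw":0.7},
    {"tx":0.0,"ty":-0.04,"tz":-0.11,"rx":0,"ry":0,"rz":0.18,"jaw":0.7},
    {"tx":-0.02,"ty":-0.08,"tz":-0.16,"rx":0,"ry":0,"rz":0.36,"jaw":0.7},
    {"tx":-0.041,"ty":-0.105,"tz":-0.21,"rx":0,"ry":0,"rz":0.54,"jaw":0.7},
    {"tx":-0.041,"ty":-0.105,"tz":-0.21,"rx":0,"ry":0,"rz":0.72,"jaw":0.7},
    {"tx":-0.041,"ty":-0.105,"tz":-0.21,"rx":0,"ry":0,"rz":0.9,"jaw":0.7},
    {"tx":-0.041,"ty":-0.105,"tz":-0.21,"rx":0,"ry":0,"rz":1.08,"jaw":0.7},
    {"tx":-0.041,"ty":-0.105,"tz":-0.21,"rx":0,"ry":0,"rz":1.26,"jaw":0.7},
    {"tx":-0.041,"ty":-0.105,"tz":-0.21,"rx":0,"ry":0,"rz":1.44,"jaw":0.7},
    {"tx":-0.041,"ty":-0.105,"tz":-0.21,"rx":0,"ry":0,"rz":1.57,"jaw":0.7},
    {"tx":-0.041,"ty":-0.105,"tz":-0.21,"rx":0,"ry":0,"rz":1.57,"jaw":0.7},
  ],
)

```text
time: 12.72
position: [0.5008, -0.1709, 0.2625]
tool_rot: [3.134, 0.194, -0.001]
ft_force: [0.5, -0.2, 0.1]
grip_width: 0.704
```

```bash
python3 - <<'E'
from st import *
st()
c=cam('wrist')
im=get_image('wrist')[:,:,::-1]
cv2.imwrite('pics/w7.png',im); np.savez('w7.npz',K=c[0],k=c[1],R=c[2],t=c[3])
E
```

```text
ledge [-0.0833 -0.1705] z 0.2625 toolx ang rel ledge 0.0016 tilt [-0.0003 -0.0019] F [ 0.5 -0.2  0.1] j [ 1.05  0.1  -0.82  1.67  0.08  1.41 -1.23] 12.725
```

View pics/w7.png

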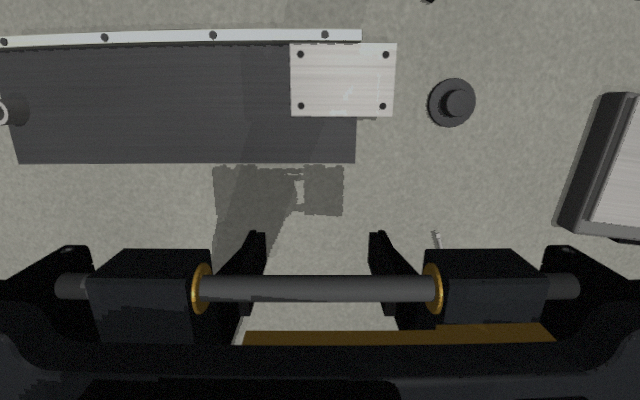

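The blank lies along the fence with corners at about (290,43), (396,43), (393,117) and (290,116). It projects past the ledge's end at col 355. Next I measure the overhang, the angle and any gap to the fence.

```bash
cat > meas.py <<'E'
from st import *
import sys
def go(n,P,near,end,fen):
    z=np.load(n+'.npz');c=(z['K'],float(z['k']),z['R'],z['t'])
    im=cv2.imread(f'pics/{n}.png');g=cv2.cvtColor(im,cv2.COLOR_BGR2GRAY)
    def L(name,p0,p1,nn,sg,h,half=5):
        e=sub_edges(g,p0,p1,nn,sgn=sg,half=half);W=cast(e,h,c);p,d,r=fitline(W)
        if d[np.abs(d).argmax()]<0:d=-d
        print(name,len(e),e[[0,-1]].round(1).tolist(),'ledge',led(p).round(4),'ang',round(float(np.arctan2(d[1],d[0])-a),4),round(r*1e3,2));return led(p)
    L('near',*near,(0,1),1,.05); en=L('end',*end,(1,0),1,.05); L('fencetop',*fen,(0,-1),1,.068)
    out=[]
    for i in range(4):
        A=np.array(P[i],float);B=np.array(P[(i+1)%4],float);d=B-A
        A,B=A+.1*d,B-.1*d
        if i==0: B=A+.5*d   # only dark-backed part handled apart
        out.append(L('b%d'%i,A,B,(d[1],-d[0]),-1,.056,half=4))
    print('overhang',en[1]-out[1][1])
if __name__=='__main__':
    go('w7',[(290,44),(396,44),(393,117),(290,117)],((30,163),(200,163)),((356,155),(357,125)),((100,44),(270,43)))
    im=cv2.imread('pics/w7.png');cv2.imwrite('pics/w7z.png',cv2.resize(im[20:130,270:410],None,fx=5,fy=5,interpolation=cv2.INTER_CUBIC))
E
python3 meas.py
```

```text
near 40 [[30.0, 163.5], [200.0, 162.8]] ledge [-0.0751  0.1125] ang 1.5719 0.23
end 40 [[354.8, 155.0], [356.2, 125.0]] ledge [-0.0467 -0.2196] ang 0.0041 0.15
fencetop 40 [[100.0, 43.2], [270.0, 39.8]] ledge [ 0.0625 -0.0454] ang 1.5719 0.17
b0 40 [[300.6, 44.2], [353.6, 43.2]] ledge [ 0.0609 -0.1843] ang 1.5663 0.65
b1 40 [[395.7, 51.3], [392.6, 109.7]] ledge [ 0.0211 -0.2609] ang 0.0022 0.18
b2 40 [[382.7, 116.2], [300.3, 115.5]] ledge [-0.018  -0.1987] ang 1.5741 0.13
b3 40 [[290.5, 109.7], [289.5, 51.3]] ledge [ 0.0143 -0.1412] ang 0.0007 0.16
overhang 0.041207994254851305
```

View pics/w7z.png

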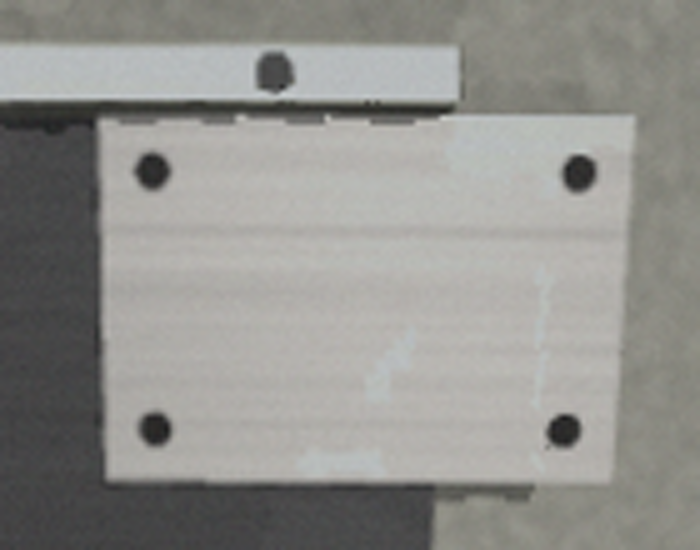

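Overhang is 41 mm and the ends are square. The near side is at −18 mm rather than −17, so there may be up to 1 mm of gap. One gentle two-finger press towards the fence will seat it.

Emit:
carry_out(
  commands=[
    {"tx":0.02,"ty":0.0245,"tz":0.05,"rx":0,"ry":0,"rz":0,"jaw":0.7},
    {"tx":0.03,"ty":0.0245,"tz":0.1,"rx":0,"ry":0,"rz":0,"jaw":0.7},
    {"tx":0.033,"ty":0.0245,"tz":0.15,"rx":0,"ry":0,"rz":0,"jaw":0.7},
    {"tx":0.033,"ty":0.0245,"tz":0.185,"rx":0,"ry":0,"rz":0,"jaw":0.7},
    {"tx":0.033,"ty":0.0245,"tz":0.205,"rx":0,"ry":0,"rz":0,"jaw":0.7},
    {"tx":0.033,"ty":0.0245,"tz":0.2095,"rx":0,"ry":0,"rz":0,"jaw":0.7},
    {"tx":0.033,"ty":0.0245,"tz":0.2095,"rx":0,"ry":0,"rz":0,"jaw":0.7},
    {"tx":0.04,"ty":0.0245,"tz":0.2095,"rx":0,"ry":0,"rz":0,"jaw":0.7},
    {"tx":0.046,"ty":0.0245,"tz":0.2095,"rx":0,"ry":0,"rz":0,"jaw":0.7},
    {"tx":0.05,"ty":0.0245,"tz":0.2095,"rx":0,"ry":0,"rz":0,"jaw":0.7},
    {"tx":0.052,"ty":0.0245,"tz":0.2095,"rx":0,"ry":0,"rz":0,"jaw":0.7},
    {"tx":0.052,"ty":0.0245,"tz":0.2095,"rx":0,"ry":0,"rz":0,"jaw":0.7},
  ],
)

```text
time: 14.28
position: [0.5558, -0.1879, 0.053]
tool_rot: [-3.136, -0.193, 0.0]
ft_force: [0.7, -0.9, 0.1]
grip_width: 0.701
```

```bash
python3 - <<'E'
from st import *
st()
E
```

```text
ledge [-0.0308 -0.1941] z 0.053 toolx ang rel ledge 0.0012 tilt [-0.0001  0.    ] F [ 0.7 -0.9  0.1] j [ 0.9   0.43 -0.75  1.78  0.33  1.06 -1.42] 14.275
```

Emit:
carry_out(
  commands=[
    {"tx":0.001,"ty":0,"tz":0,"rx":0,"ry":0,"rz":0,"jaw":0.7},
    {"tx":0.002,"ty":0,"tz":0,"rx":0,"ry":0,"rz":0,"jaw":0.7},
    {"tx":0.003,"ty":0,"tz":0,"rx":0,"ry":0,"rz":0,"jaw":0.7},
    {"tx":0.004,"ty":0,"tz":0,"rx":0,"ry":0,"rz":0,"jaw":0.7},
    {"tx":0.004,"ty":0,"tz":0,"rx":0,"ry":0,"rz":0,"jaw":0.7},
  ],
)

```text
time: 14.9
position: [0.5584, -0.1878, 0.0529]
tool_rot: [3.136, 0.192, -0.004]
ft_force: [-5.2, -0.3, 2.9]
grip_width: 0.7
```

```bash
python3 - <<'E'
from st import *
st()
E
```

```text
ledge [-0.0282 -0.1943] z 0.0529 toolx ang rel ledge 0.0005 tilt [-0.0028 -0.0003] F [-5.2 -0.3  2.9] j [ 0.9   0.44 -0.75  1.77  0.34  1.07 -1.42] 14.9
```

Emit:
carry_out(
  commands=[
    {"tx":0.001,"ty":0,"tz":0,"rx":0,"ry":0,"rz":0,"jaw":0.7},
    {"tx":0.002,"ty":0,"tz":0,"rx":0,"ry":0,"rz":0,"jaw":0.7},
    {"tx":0.002,"ty":0,"tz":0,"rx":0,"ry":0,"rz":0,"jaw":0.7},
  ],
)

```text
time: 15.28
position: [0.5585, -0.1878, 0.0527]
tool_rot: [3.136, 0.192, -0.011]
ft_force: [-10.6, -0.2, 7.2]
grip_width: 0.703
```

```bash
python3 - <<'E'
from st import *
st()
E
```

```text
ledge [-0.0281 -0.1943] z 0.0527 toolx ang rel ledge 0.0002 tilt [-0.0068 -0.0006] F [-10.6  -0.2   7.2] j [ 0.89  0.44 -0.75  1.76  0.34  1.07 -1.42] 15.275
```

Force rose to 10.6 N with no further motion, so the blank is seated on the fence. I'll back off and take a final look.

Emit:
carry_out(
  commands=[
    {"tx":-0.006,"ty":0,"tz":0,"rx":0,"ry":0,"rz":0,"jaw":0.7},
    {"tx":-0.02,"ty":0,"tz":0,"rx":0,"ry":0,"rz":0,"jaw":0.7},
    {"tx":-0.03,"ty":0,"tz":-0.05,"rx":0,"ry":0,"rz":0,"jaw":0.7},
    {"tx":-0.04,"ty":-0.015,"tz":-0.1,"rx":0,"ry":0,"rz":0,"jaw":0.7},
    {"tx":-0.05,"ty":-0.022,"tz":-0.15,"rx":0,"ry":0,"rz":0,"jaw":0.7},
    {"tx":-0.057,"ty":-0.022,"tz":-0.2,"rx":0,"ry":0,"rz":0,"jaw":0.7},
    {"tx":-0.057,"ty":-0.022,"tz":-0.21,"rx":0,"ry":0,"rz":0,"jaw":0.7},
    {"tx":-0.057,"ty":-0.022,"tz":-0.21,"rx":0,"ry":0,"rz":0,"jaw":0.7},
    {"tx":-0.057,"ty":-0.022,"tz":-0.21,"rx":0,"ry":0,"rz":0,"jaw":0.7},
  ],
)

```text
time: 16.4
position: [0.5015, -0.1723, 0.2613]
tool_rot: [-3.134, -0.193, 0.003]
ft_force: [-0.1, -0.4, -1.1]
grip_width: 0.701
```

```bash
python3 - <<'E'
from st import *
st()
c=cam('wrist')
im=get_image('wrist')[:,:,::-1]
cv2.imwrite('pics/w8.png',im); np.savez('w8.npz',K=c[0],k=c[1],R=c[2],t=c[3])
s=get_image('side')[:,:,::-1];cv2.imwrite('pics/s8.png',s)
from meas import go
go('w8',[(290,44),(396,44),(393,117),(290,117)],((30,163),(200,163)),((356,155),(357,125)),((100,44),(270,43)))
E
```

```text
ledge [-0.0828 -0.172 ] z 0.2613 toolx ang rel ledge 0.0009 tilt [-0.0023  0.0011] F [-0.1 -0.4 -1.1] j [ 1.07  0.11 -0.84  1.66  0.08  1.41 -1.23] 16.4
near 40 [[30.0, 164.2], [200.0, 163.5]] ledge [-0.075   0.0791] ang 1.5666 0.11
end 40 [[354.5, 155.0], [355.5, 125.0]] ledge [-0.0472 -0.2197] ang -0.008 0.2
fencetop 40 [[100.0, 43.5], [270.0, 39.8]] ledge [ 0.0625 -0.0375] ang 1.5707 0.16
b0 40 [[300.6, 43.2], [353.6, 43.2]] ledge [ 0.0609 -0.182 ] ang 1.5608 0.6
b1 40 [[395.7, 51.3], [392.1, 109.6]] ledge [ 0.0222 -0.2609] ang 0.0049 0.17
b2 40 [[382.7, 116.2], [300.3, 116.2]] ledge [-0.0177 -0.2037] ang 1.5727 0.05
b3 40 [[289.5, 109.7], [288.8, 51.3]] ledge [ 0.0266 -0.1412] ang -0.0052 0.16
overhang 0.041191425041662344
```

View pics/w8.png

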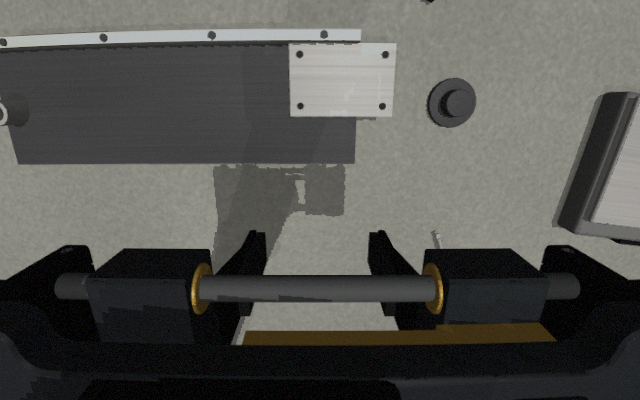

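View pics/s8.png

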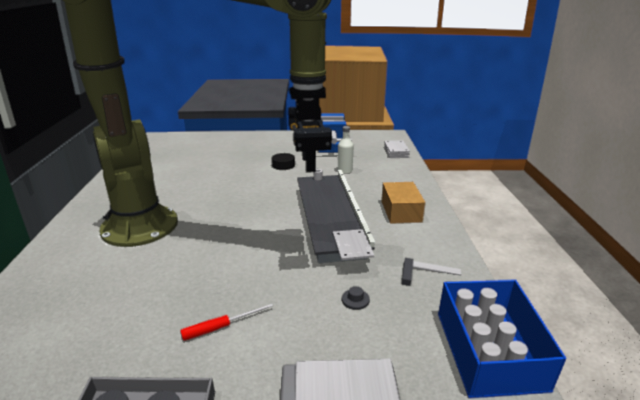

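In the wrist view the blank lies flush along the fence. Its ends are at cols 290 and 396, and the ledge ends at col 355. In the side view the flange (355,297), screwdriver (225,322), square, carton, bottle and roller all stand where they were. I'm handing in.

```bash
python3 - <<'E'
from bench import ctrl
print(ctrl.close_job(), ctrl.get_state()['time'])
E
```

```text
the job is handed in; nothing more can be done
the job is handed in; nothing more can be done
```

The blank now lies along the fence and sticks out about 41 mm past the ledge's open end (the target was 40 mm). I handed the job in at about 16.5 s of the allowed 54 s.

**What I did:** Using the fingers only, I pushed the blank square onto the fence, then slid it along by its left end. A last gentle two-finger press seated it. The fingers stayed about 2 to 3 mm above the ledge while pushing.

**Last checks:**
- **Overhang and squareness:** the final wrist image gave 41.2 mm, and the blank's long side and ends were parallel to the ledge to within about 0.005 rad.
- **Fence contact:** in the last press the force rose from 5 to 10.6 N without further movement, so the blank is against the fence.
- **Everything else:** the other items looked unmoved in the final images, and the fingers were well clear of the blank.

**Checks that disagreed:** the image measurements put the blank's near side 0.7 mm short of where it should be (within the 2 mm camera calibration). The edge fit on the fence side was noisy, off by about 2 mm and 0.01 rad, because of the fence's shadow. I relied on the force reading there instead.

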